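# Put the jewellery tower back together

## Task

Put the stacking jewellery tower back together on its round dark wooden base, one piece at a time from the bottom up: the red bowl on the base, the blue bowl on the red one, the white bowl on the blue one, and last the brass lid on top, each upright and fully seated. Set every piece down gently, without dropping it, and leave the decanters and the cream jar where they are.

Things in the scene. Friction and masses are not known exactly. Their poses are not given: they have to be found in the camera images.
- base: dark walnut round base of the tower, fixed to the table, 90 mm across, 22 mm tall, with a round well 52 mm across and 16 mm deep in its top (cream lining). A seated bowl's underside is 12 mm above the table. Origin: centre of the underside, z up
- red_bowl: open round dark red bowl, upright, 44 mm tall, ~160 g. Side wall: radius 30 mm, height 10 to 44 mm (grip across it), 4 mm thick; mouth 52 mm wide, 29 mm deep. Conical foot: radius 17 mm at the underside to 24.5 mm at height 10 mm; it centres itself in the mouth below till the shoulder rests on that rim, undersides 34 mm apart. Origin: centre of underside, z up
- blue_bowl: open round blue bowl, upright, 44 mm tall, ~160 g. Side wall: radius 30 mm, height 10 to 44 mm (grip across it), 4 mm thick; mouth 52 mm wide, 29 mm deep. Conical foot: radius 17 mm at the underside to 24.5 mm at height 10 mm; it centres itself in the mouth below till the shoulder rests on that rim, undersides 34 mm apart. Origin: centre of underside, z up
- white_bowl: open round white bowl, upright, 44 mm tall, ~160 g. Side wall: radius 30 mm, height 10 to 44 mm (grip across it), 4 mm thick; mouth 52 mm wide, 29 mm deep. Conical foot: radius 17 mm at the underside to 24.5 mm at height 10 mm; it centres itself in the mouth below till the shoulder rests on that rim, undersides 34 mm apart. Origin: centre of underside, z up
- lid: brass lid, upright, 48 mm tall, ~120 g: conical foot like the bowls' (radius 17 to 24.5 mm, height 0 to 10 mm), brass disc of radius 30 mm from 10 to 18 mm, stem of radius 8 mm to 22 mm, black upright cylindrical knob 26 mm in diameter from 22 to 48 mm (grip it there). Seated, it stands 34 mm above the underside of the bowl below. Origin: centre of underside, z up
- decanter_left: bystander: clear glass decanter with a ball stopper, 88 mm across, 186 mm tall, loose, standing on the robot's left (+y) at the far side; leave it alone. Origin: centre of its underside
- decanter_right: bystander: clear glass decanter with a ball stopper, 88 mm across, 186 mm tall, loose, standing on the robot's right (-y) at the far side; leave it alone. Origin: centre of its underside
- cream_jar: bystander: small closed amber cream jar with a black cap, 56 mm across, 50 mm tall, loose, at the far side in the middle; leave it alone. Origin: centre of its underside

How it is judged:
By the outcome, as a careful person would: the job done as asked, in the order asked, and still so for the second after the job is handed in, with the robot touching nothing.
It also fails if it takes over 120 s, if anything falls off the work surface, if the arm or the gripper's body presses on something with over 40 N, if the wrist force passes 120 N, or if a joint passes its speed limit or range.

## Robot

A 7-joint arm with a two-finger parallel gripper is mounted at the origin on the work surface. World frame = base frame: x ahead of the robot, y to its left, z up, the work surface at z = 0. Lengths are in m, angles in rad, forces in N, time in s.
With the tool pointing down it reaches from about 0.4 to 0.875 m from the base axis. Payload 19.3 kg.
Tool frame: the origin (TCP) lies at the very end of the fingers, on their centre line; the grasp point (between the pads) lies 19 mm behind it; z points along the fingers, y is the line along which they close (so a half turn about z gives the same grasp; the last joint's range is limited). The gripper opens to 85 mm and grips with 20 to 120 N. Pads are 22 mm wide; open, the fingers measure 114 mm over their backs; the gripper's body (76 mm by 85 mm) begins 54 mm behind the grasp point. The pads swing forward as they close: fully open they stand 13 mm farther back than shut.
Start: joints at [1.257, 0.521, -0.036, 1.599, 0.021, 1.021, -0.113], TCP at [0.151, -0.607, 0.194] pointing down, gripper open.
Joint ranges: [-2.91, 2.91], [-0.3, 2.13], [-1.5, 1.42], [0.17, 2.43], [-1.26, 4.41], [0.16, 1.93], [-2.52, 2.52]. Speed limits (rad/s): [1.89, 1.89, 2.39, 2.39, 3.01, 3.01, 3.01].

## Interface

Orientations are given as [roll, pitch, yaw] about the fixed x, y, z axes, in that order (R = Rz(yaw) Ry(pitch) Rx(roll)).
In Python, from workcell import monitor, viewer, bot gives the robot as it stands.
- The arm moves only by the tool move_arm, never from a script. Its arguments are lists of equal length, an entry for each row: "gripper": the opening, from 0 (shut) to 1 (fully open); "linear": the shift along the tool's x, y, z in cm, a list of three; "twist": the turn about the tool's z in degrees. A call has 1 to 8 rows; each row shifts and turns the commanded pose from where the row before left it, along the tool's axes as they then stand; what a row does not reach is not made up. A row lasts 1/10 s, in which the tool goes at most 50 mm and 8.59 degrees, less where a joint would pass 70% of its speed; a pose out of reach is approached as far as the arm can. A call with a gripper value outside its range is refused whole. The fingers move at their own pace and stop on an object; "squeeze" is the grip in N (left out, the last holds). Time passes only in rows, so rows that do not move let the fingers close. It gives the time, the measured TCP pose, the force, the opening and the grip force at its end, in the units of the state.
- monitor.observe(): the state, without advancing time (a new reading comes with each control period).
- viewer.grab_frame(name): name is "scene" or "top" or "wrist"; returns a dict with "img" (400x640x3 uint8, red, green, blue), "K" (3x3 intrinsics, pixels), "eye" and "rotation" of the camera in the world. Camera axes: x right, y up, looking along -z (the intrinsics and any distortion apply to the point x, -y, -z); pixel columns grow to the right and rows downward; lengths in m; the calibration is good to about 2 mm. A picture is of the moment at which its call begins. There is no depth.
- bot.job_done(): hands the job in; it is judged then, once.
The state is a dict: "clock": time; "qpos": joint angles; "qd": joint speeds; "joint_efforts": joint torques, N m; "position": TCP position; "tool_rot": TCP orientation; "force": force on the tool from outside, world axes, zero at the start; "moment": the same for the moment, N m; "grip_width": finger opening in m; "finger_force": force on a finger pad.
Only numpy, scipy, OpenCV 4.12 (cv2) and the standard library are available. Lean on these libraries where they do the work, as an engineer would, in place of code of your own. Each camera call takes 0.05 s, during which the arm holds its last target. There are 200 camera calls.

## Working session

There is one attempt and no reset: what is moved stays moved. The work goes in short steps, Python scripts to look and compute and a tool call to move; the robot and the scene stay as the last step left them, time stands still between calls to the robot, and variables do not carry over. Pictures are saved under pics/ and viewed, at most 16 in all, crops included, and the job is handed in when it is done.

Besides the shell and the picture viewer there is one more tool, called after "Request:" by a JSON object that holds its "name" and its "arguments". move_arm: Moves the arm, as the interface text tells. Its arguments: {"type":"object","properties":{"gripper":{"type":"array"},"linear":{"type":"array"},"twist":{"type":"array"},"squeeze":{"type":"number"}},"required":["gripper","linear","twist"]}

```bash
mkdir -p pics
cat > h.py <<'E'
import numpy as np, cv2
from workcell import monitor, viewer, bot
def grab(n,save=None):
    f=viewer.grab_frame(n)
    if save: cv2.imwrite('pics/'+save,cv2.cvtColor(f['img'],cv2.COLOR_RGB2BGR))
    return f
def ray(f,u,v):
    K=np.array(f['K']);d=np.linalg.inv(K)@[u,v,1]; d=np.array([d[0],-d[1],-d[2]])
    return np.array(f['eye']),np.array(f['rotation'])@d
def onplane(f,u,v,z):
    e,d=ray(f,u,v); return e+d*(z-e[2])/d[2]
E
python3 - <<'E'
from h import *
for n in("scene","top"):
    f=grab(n,n+'0.png'); print(n,{k:np.round(v,4).tolist() for k,v in f.items() if k!='img'}, f.keys())
print(monitor.observe())
E
```

```text
scene {'K': [[372.5427, 0.0, 315.3359], [0.0, 372.5427, 202.3017], [0.0, 0.0, 1.0]], 'eye': [0.9911, -0.1522, 0.7428], 'rotation': [0.5346, -0.0007, 1.2364]} dict_keys(['img', 'K', 'eye', 'rotation'])
top {'K': [[487.7885, 0.0, 323.0576], [0.0, 487.7885, 192.552], [0.0, 0.0, 1.0]], 'eye': [0.4538, -0.0128, 1.3611], 'rotation': [0.1062, 0.0202, -1.5979]} dict_keys(['img', 'K', 'eye', 'rotation'])
{'clock': 0.1, 'qpos': array([ 1.25680607,  0.5219377 , -0.03628404,  1.59995395,  0.02120121,
        1.02112835, -0.11281804]), 'qd': array([-1.53637161e-04, -2.45119511e-03, -5.04596972e-04, -1.53747491e-03,
        1.86836583e-05, -9.93970590e-05, -1.59236021e-04]), 'joint_efforts': array([ 2.98372768e-03, -9.28483415e+01,  1.98383711e+00, -3.70532870e+01,
        1.81448384e-02,  5.30077406e-03, -1.26746477e-04]), 'position': array([ 0.15071668, -0.60619362,  0.19379316]), 'tool_rot': array([-3.14055459e+00,  9.69701350e-05,  2.43724350e-01]), 'force': array([-0.47046804,  0.62275762,  0.35566704]), 'moment': array([ 0.02154803, -0.00552542,  0.0060202 ]), 'finger_force': 0.0, 'grip_width': 0.08556198658401626}
```

View pics/top0.png

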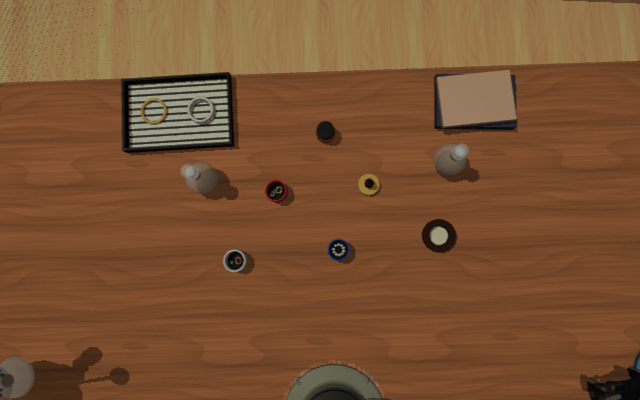

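View pics/scene0.png

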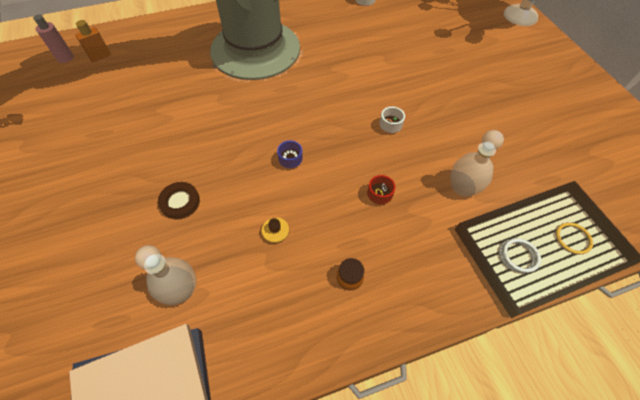

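Top view: base (439,236), red bowl (277,191), blue (339,250), white (235,261), lid (369,184), decanters (202,180) and (452,160), jar (326,131). The scene view agrees: base (179,200), red (381,188), blue (290,154), white (392,120), lid (275,230).

```bash
cat >> h.py <<'E'
from scipy.spatial.transform import Rotation as Ro
_g=grab
def grab(n,save=None):
    f=_g(n,save); f['rotation']=Ro.from_euler('xyz',f['rotation']).as_matrix(); return f
def masks(img):
    h=cv2.cvtColor(img,cv2.COLOR_RGB2HSV).astype(int);H,S,V=h[...,0],h[...,1],h[...,2]
    return dict(red=((H<5)|(H>172))&(S>170)&(V>70),blue=(H>105)&(H<135)&(S>110)&(V>40),
     white=(S<50)&(V>120),lid=(H>18)&(H<32)&(S>130)&(V>100),base=(V<75)&(S>30), well=(S<100)&(V>170)&(H>15)&(H<45))
def blob(m,u=None,v=None,rad=30):
    m=m.astype(np.uint8)
    if u is not None:
        w=np.zeros_like(m);cv2.circle(w,(int(u),int(v)),rad,1,-1);m=m*w
    m=cv2.morphologyEx(m,cv2.MORPH_CLOSE,np.ones((3,3),np.uint8))
    c,_=cv2.findContours(m,cv2.RETR_EXTERNAL,cv2.CHAIN_APPROX_NONE)
    return max(c,key=cv2.contourArea)
E
python3 - <<'E'
from h import *
P=dict(top=dict(red=(277,191),blue=(339,250),white=(235,261),lid=(369,184),base=(439,236),well=(439,236)),
 scene=dict(red=(381,188),blue=(290,154),white=(392,120),lid=(275,230),base=(179,200),well=(179,200)))
Z=dict(red=.027,blue=.027,white=.027,lid=.014,base=.011,well=.008)
for n in P:
    f=grab(n); M=masks(f['img'])
    for k,(u,v) in P[n].items():
        c=cv2.convexHull(blob(M[k],u,v)); x,y,w,h=cv2.boundingRect(c)
        m=cv2.moments(c); cu,cv_=m['m10']/m['m00'],m['m01']/m['m00']
        print(n,k,(x,y,w,h),np.round(onplane(f,cu,cv_,Z[k]),4), 'r',np.sqrt(m['m00']/np.pi)*np.linalg.norm(onplane(f,cu+1,cv_,Z[k])-onplane(f,cu,cv_,Z[k])))
f=grab('top')
for n,u,v in(('decL',202,184),('decR',450,165),('jar',326,133)): print(n,onplane(f,u,v,.04 if n!='jar' else .025))
E
```

```text
top red (265, 180, 22, 22) [0.6065 0.1411 0.027 ] r 0.029276355519738142
top blue (328, 239, 22, 22) [ 0.44   -0.0273  0.027 ] r 0.028506330955595634
top white (223, 250, 22, 22) [0.4185 0.2584 0.027 ] r 0.029300319486589302
top lid (358, 174, 21, 21) [ 0.6183 -0.1154  0.014 ] r 0.02776882602817891
top base (422, 219, 35, 35) [ 0.4697 -0.3045  0.011 ] r 0.04634905690871209Traceback (most recent call last):
  File "<stdin>", line 8, in <module>
  File "h.py", line 26, in blob
    return max(c,key=cv2.contourArea)
ValueError: max() iterable argument is empty
```

Request:
{"name": "move_arm", "arguments": {"gripper": [1, 1, 1, 1, 1, 1, 1, 1], "linear": [[4.3, -2.4, 0], [4.3, -2.4, 0], [4.3, -2.4, 0], [4.3, -2.4, 0], [4.3, -2.4, 0], [4.3, -2.4, 0], [4.3, -2.4, 0], [4.3, -2.4, 0]], "twist": [0, 0, 0, 0, 0, 0, 0, 0]}}

```text
clock: 0.95
position: [0.4394, -0.3355, 0.1943]
tool_rot: [-3.142, 0.0, 0.244]
force: [0.7, -1.2, -1.3]
grip_width: 0.0854
finger_force: 0.0
```

Request:
{"name": "move_arm", "arguments": {"gripper": [1, 1, 1], "linear": [[3.8, -2.4, 0], [0, 0, 0], [0, 0, 0]], "twist": [0, 0, 0]}}

```text
clock: 1.25
position: [0.4699, -0.3038, 0.194]
tool_rot: [-3.141, 0.0, 0.246]
force: [0.2, -0.2, -0.6]
grip_width: 0.0853
finger_force: 0.0
```

Run:
```python
from h import *
s=monitor.observe(); print(s['position'],s['tool_rot'],s['qpos'])
f=grab('wrist','w0.png'); print(f['eye'],f['rotation'])
```

```text
[ 0.46987467 -0.30379703  0.19402145] [-3.14118312e+00  3.95804185e-04  2.45861932e-01] [ 0.57448881  0.42059725 -0.14373529  1.77038456  0.0715663   0.95623579
 -0.92314938]
[ 0.54521603 -0.28486082  0.37349811] [[ 2.43373171e-01  9.24661598e-01  2.92865889e-01]
 [-9.69932715e-01  2.31961503e-01  7.36504577e-02]
 [ 1.68138269e-04 -3.01984752e-01  9.53312740e-01]]
```

View pics/w0.png

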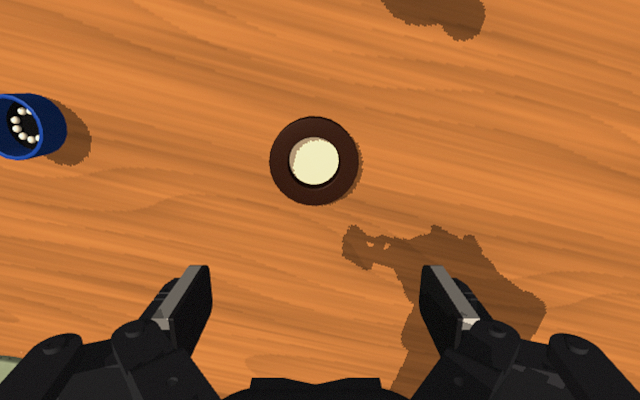

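Wrist view: base centred at (314,161), outer diameter ≈90 px; blue bowl at (25,127); fingers at the bottom.

```bash
cat >> h.py <<'E'
def hullfit(f,m,u,v,z,rad=90):
    # outline points cast on plane z, circle by ellipse fit there
    c=cv2.convexHull(blob(m,u,v,rad))[:,0]
    p=np.array([onplane(f,a,b,z)[:2] for a,b in c])
    A=np.c_[2*p,np.ones(len(p))];s=np.linalg.lstsq(A,(p**2).sum(1),rcond=None)[0]
    r=np.sqrt(s[2]+s[0]**2+s[1]**2); return np.round(s[:2],4),round(r,4),round(np.std(np.hypot(*(p-s[:2]).T)),4)
def delta(x,y,z):
    s=monitor.observe();R=Ro.from_euler('xyz',s['tool_rot']).as_matrix()
    d=(R.T@(np.array([x,y,z])-s['position']))*100; print('pos',s['position'].round(4),'tool delta cm',d.round(2)); return d
E
python3 - <<'E'
from h import *
f=grab('wrist');M=masks(f['img'])
print('base',hullfit(f,M['base'],314,161,.022,70))
w=cv2.cvtColor(f['img'],cv2.COLOR_RGB2GRAY)>150
g=f['img'].astype(int); lin=(g[...,2]>120)&(g[...,0]>150)
print('lining',hullfit(f,lin,314,161,.008,45)); 
h=cv2.cvtColor(f['img'],cv2.COLOR_RGB2HSV)
print(h[161,285],h[161,350],h[161,365],h[161,314])
delta(.6065-.05,.1411-.013,.194)
E
```

```text
base (array([ 0.4749, -0.3009]), np.float64(0.0443), np.float64(0.0003))
lining (array([ 0.4735, -0.3022]), np.float64(0.0243), np.float64(0.0008))
[  6 167  52] [  7 152  57] [ 13 178 213] [ 26  54 241]
pos [ 0.4687 -0.3055  0.1942] tool delta cm [ 18.94 -39.98   0.  ]
```

Request:
{"name": "move_arm", "arguments": {"gripper": [1, 1, 1, 1, 1, 1, 1, 1], "linear": [[2.1, -4.4, 0], [2.1, -4.4, 0], [2.1, -4.4, 0], [2.1, -4.4, 0], [2.1, -4.4, 0], [2.1, -4.4, 0], [2.1, -4.4, 0], [2.1, -4.4, 0]], "twist": [0, 0, 0, 0, 0, 0, 0, 0]}}

```text
clock: 2.15
position: [0.5477, 0.0778, 0.1945]
tool_rot: [3.141, -0.0, 0.241]
force: [0.7, -0.3, -0.6]
grip_width: 0.0856
finger_force: 0.0
```

Request:
{"name": "move_arm", "arguments": {"gripper": [1, 1, 1, 1], "linear": [[2.1, -4.5, 0], [0, 0, 0], [0, 0, 0], [0, 0, 0]], "twist": [0, 0, 0, 0]}}

```text
clock: 2.55
position: [0.5571, 0.1242, 0.1942]
tool_rot: [3.141, 0.0, 0.241]
force: [0.6, -0.5, 0.1]
grip_width: 0.0853
finger_force: 0.0
```

```bash
cat >> h.py <<'E'
def proj(f,p):
    q=f['rotation'].T@(np.array(p)-f['eye']); q=np.array(f['K'])@[q[0],-q[1],-q[2]]; return q[:2]/q[2]
def gp(): return np.mean([monitor.observe()['position'] for _ in range(1)],0)
E
python3 - <<'E'
from h import *
f=grab('wrist','w1.png');M=masks(f['img'])
u,v=proj(f,[.6065,.1411,.044]);print(u,v,f['K'][0],monitor.observe()['qpos'])
r=hullfit(f,M['red'],u,v,.044,110);print(r, f['eye'])
delta(*r[0],.045)
E
```

```text
309.8014662313122 116.37113570577856 [358.89346701   0.         315.18839508] [-0.12911426  0.44514361 -0.26680838  1.73641461  0.13803369  0.97859134
 -1.77813828]
(array([0.6082, 0.1414]), np.float64(0.0293), np.float64(0.0001)) [0.63247456 0.14296378 0.37369287]
pos [0.5571 0.1241 0.1943] tool delta cm [ 5.37 -0.47 14.93]
```

View pics/w1.png

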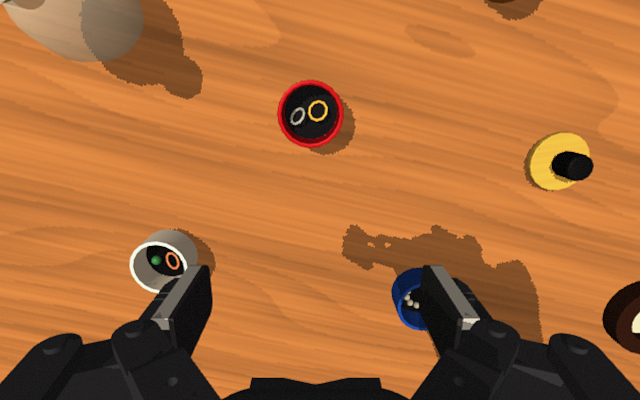

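Wrist view: red bowl at (310,114), fit radius 29.3 mm as expected; lid at (562,162), white (163,262), blue (415,298). I'll go down on the red bowl.

Request:
{"name": "move_arm", "arguments": {"gripper": [1, 1, 1, 1, 1, 1, 1, 1], "linear": [[2.7, -0.2, 0], [2.7, -0.3, 0], [0, 0, 4], [0, 0, 4], [0, 0, 4], [0, 0, 3], [0, 0, 2], [0, 0, 1.2]], "twist": [0, 0, 0, 0, 0, 0, 0, 0]}}

```text
clock: 3.4
position: [0.6077, 0.1421, 0.0107]
tool_rot: [3.141, 0.002, 0.242]
force: [0.1, -0.6, 0.6]
grip_width: 0.0858
finger_force: 0.0
```

Request:
{"name": "move_arm", "arguments": {"gripper": [1, 0.5, 0.5, 0.5, 0.5, 0.5, 0.5, 0.5], "linear": [[0, 0, 0], [0, 0, 0], [0, 0, 0], [0, 0, 0], [0, 0, 0], [0, 0, 0], [0, 0, 0], [0, 0, 0]], "twist": [0, 0, 0, 0, 0, 0, 0, 0], "squeeze": 30}}

```text
clock: 4.2
position: [0.6082, 0.1441, 0.0123]
tool_rot: [-3.142, -0.0, 0.244]
force: [-0.3, -0.2, 0.4]
grip_width: 0.0424
finger_force: 0.0
```

Run:
```python
from h import *
f=grab('wrist','w2.png'); g=grab('scene'); cv2.imwrite('pics/s2.png',cv2.resize(g['img'][120:260,300:460,::-1],None,fx=4,fy=4)); print(monitor.observe())
```

```text
{'clock': 4.3, 'qpos': array([-0.18443025,  0.75655089, -0.21383083,  1.71374995,  0.22919793,
        0.69585441, -1.84528357]), 'qd': array([ 6.34258372e-05, -1.39894718e-03, -9.98891837e-04, -1.05247042e-03,
       -4.05958323e-04, -9.68372284e-04,  5.95982424e-04]), 'joint_efforts': array([ 3.76722368e-03, -1.03728518e+02, -2.54221492e+00, -2.71236509e+01,
        1.29006850e-02,  2.95419566e-03,  3.21432344e-04]), 'position': array([0.60818031, 0.14406693, 0.01227291]), 'tool_rot': array([-3.14158003e+00,  6.67214418e-05,  2.43752560e-01]), 'force': array([ 0.4210271 ,  0.10376031, -0.09003906]), 'moment': array([ 0.03055561,  0.01896005, -0.03670047]), 'finger_force': 0.0, 'grip_width': 0.04271601174772088}
```

View pics/w2.png

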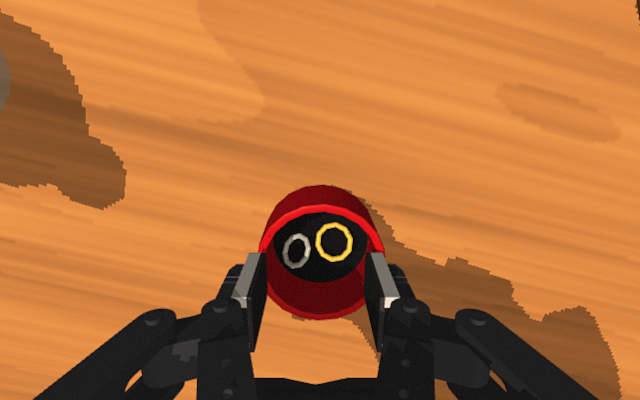

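View pics/s2.png

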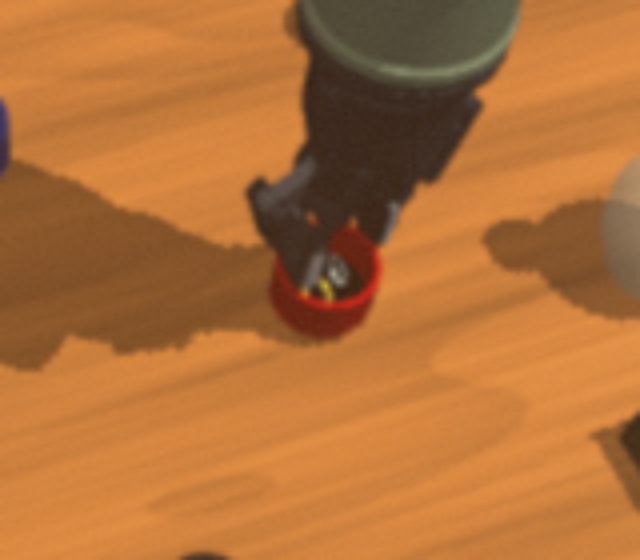

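Run:
```python
from h import *
f=grab('wrist');print(f['eye'])
for z in(.012,.031,.044): print(z,proj(f,[.6082,.1441,z]),onplane(f,320,263,z), np.linalg.norm(onplane(f,262,255,z)-onplane(f,382,255,z)))
g=grab('scene');M=masks(g['img']);c=blob(M['red'],381,188,40);print(cv2.boundingRect(c),proj(g,[.608,.142,.0]),proj(g,[.608,.142,.044]))
t=grab('top');M=masks(t['img']);c=blob(M['red'],277,191,40);print(cv2.boundingRect(c))
```

```text
[0.68349725 0.16289916 0.1917864 ]
0.012 [315.14355347 236.45380202] [0.59332145 0.13761692 0.012     ] 0.06626196264170868
0.031 [315.15986222 251.82589448] [0.60285132 0.14028877 0.031     ] 0.059259334612561
0.044 [315.17309273 264.29654497] [0.60937175 0.14211688 0.044     ] 0.054468062803144146
(376, 182, 19, 18) [380.04184889 195.46884538] [382.99034628 185.15655972]Traceback (most recent call last):
  File "<stdin>", line 5, in <module>
  File "h.py", line 26, in blob
    return max(c,key=cv2.contourArea)
ValueError: max() iterable argument is empty
```

Run:
```python
from h import *
f=grab('wrist');g=grab('scene')
def tri(a,b):
    (e1,d1),(e2,d2)=a,b
    s=np.linalg.lstsq(np.c_[d1,-d2],e2-e1,rcond=None)[0]; p,q=e1+s[0]*d1,e2+s[1]*d2; return p.round(4),np.linalg.norm(p-q).round(4)
for w in((368,252),(385,252)):
  for s in((375,192),(378,193)): print(w,s,tri(ray(f,*w),ray(g,*s)))
w=cv2.resize(f['img'][170:340,200:440,::-1],None,fx=3,fy=3)
s=cv2.resize(g['img'][165:215,350:420,::-1],None,fx=9,fy=9,interpolation=cv2.INTER_NEAREST)
cv2.imwrite('pics/s3.png',s)
```

```text
(368, 252) (375, 192) (array([0.6169, 0.1204, 0.0369]), np.float64(0.0017))
(368, 252) (378, 193) (array([0.6204, 0.1227, 0.045 ]), np.float64(0.0031))
(385, 252) (375, 192) (array([0.6235, 0.1162, 0.0479]), np.float64(0.0023))
(385, 252) (378, 193) (array([0.6265, 0.1186, 0.0553]), np.float64(0.0024))
```

View pics/s3.png

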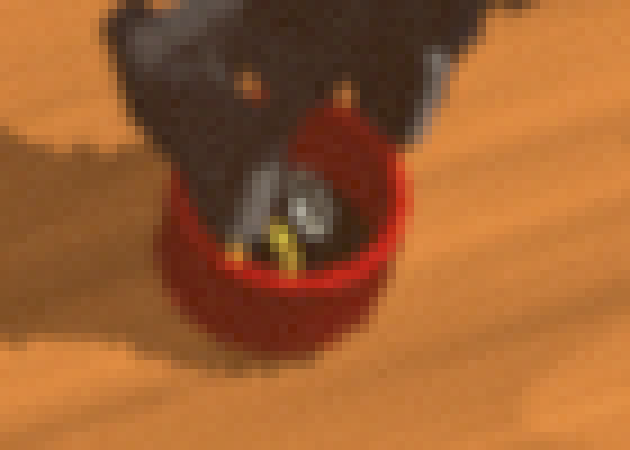

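The finger tips look to be inside or above the rim, about z ≈ 0.045–0.06, so they are higher than the TCP height of 0.012 would put them. I'll open, raise clear of the bowl and measure where the tips really are.

Request:
{"name": "move_arm", "arguments": {"gripper": [1, 1, 1, 1, 1, 1], "linear": [[0, 0, 0], [0, 0, 0], [0, 0, 0], [0, 0, 0], [0, 0, 0], [0, 0, 0]], "twist": [0, 0, 0, 0, 0, 0]}}

```text
clock: 5.15
position: [0.6082, 0.1441, 0.0123]
tool_rot: [-3.142, -0.0, 0.244]
force: [0.1, 0.0, 0.1]
grip_width: 0.0853
finger_force: 0.0
```

Run:
```python
from h import *
f=grab('wrist');g=grab('scene');print(monitor.observe()['position'],monitor.observe()['force'])
w=cv2.resize(f['img'][150:400,100:540,::-1],None,fx=1.3,fy=1.3)
s=cv2.resize(g['img'][140:215,330:440,::-1],None,fx=5.2,fy=5.2,interpolation=cv2.INTER_NEAREST)
h=max(w.shape[0],s.shape[0]); c=np.zeros((w.shape[0]+0,572,3),np.uint8); out=np.zeros((325+0,572,3),np.uint8)
out=w[:325]; s=s[:275]; pad=np.zeros((s.shape[0],572,3),np.uint8); pad[:,:min(572,s.shape[1])]=s[:,:572]
cv2.imwrite('pics/m4.png',np.vstack([out,pad]));print(out.shape,s.shape)
for z in(.012,.025,.06):
  for y in(-.0427,.0427):
    p=monitor.observe()['position']; R=Ro.from_euler('xyz',monitor.observe()['tool_rot']).as_matrix()
    q=p+R@[.011,y,0]; q[2]=z; print(z,y,'wrist',proj(f,q).round(),'scene',proj(g,q).round())
```

```text
[0.60821172 0.14405771 0.01229464] [-0.05955515  0.01690129 -0.5657265 ]
(325, 572, 3) (275, 572, 3)
0.012 -0.0427 wrist [235. 217.] scene [399. 187.]
0.012 0.0427 wrist [395. 217.] scene [370. 205.]
0.025 -0.0427 wrist [230. 227.] scene [400. 184.]
0.025 0.0427 wrist [401. 226.] scene [371. 202.]
0.06 -0.0427 wrist [210. 259.] scene [403. 176.]
0.06 0.0427 wrist [420. 259.] scene [373. 194.]
```

View pics/m4.png

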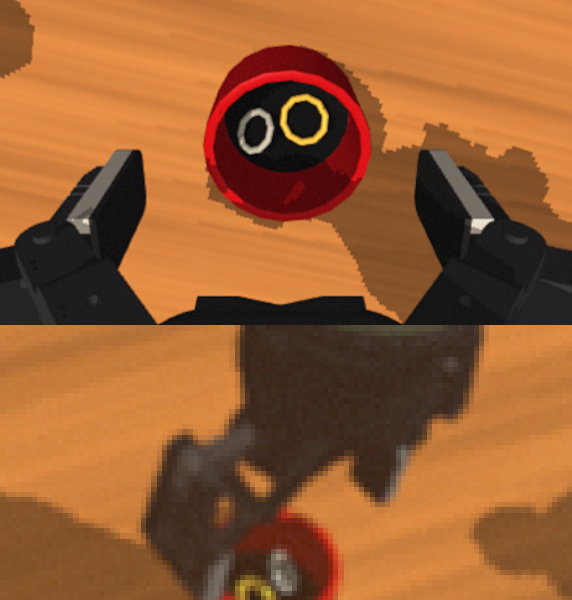

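Both views put the open finger tips at z ≈ 0.063, about 50 mm above the reported TCP (wrist (211,265)/(421,265), scene (404,174)). The real fingers therefore end about 38 mm higher than described, and I'll use the measured offset. I'll descend in small steps and watch the force.

Request:
{"name": "move_arm", "arguments": {"gripper": [1, 1, 1, 1, 1], "linear": [[0, 0, 0.8], [0, 0, 0.8], [0, 0, 0.5], [0, 0, 0.4], [0, 0, 0]], "twist": [0, 0, 0, 0, 0]}}

```text
clock: 5.75
position: [0.6078, 0.144, -0.0135]
tool_rot: [-3.142, 0.001, 0.244]
force: [-0.4, 0.7, -0.2]
grip_width: 0.0855
finger_force: 0.0
```

Run:
```python
from h import *
f=grab('wrist');g=grab('scene');s=monitor.observe();p=s['position'];R=Ro.from_euler('xyz',s['tool_rot']).as_matrix();print(p,s['force'])
cv2.imwrite('pics/m5.png',np.vstack([f['img'][150:400,100:540,::-1],cv2.resize(g['img'][140:215,330:440,::-1],None,fx=4,fy=4)]))
for z in(0,.02,.03,.04,.05):
    q=p+R@[.011,.0427,0]; q[2]=z;r=p+R@[.011,-.0427,0]; r[2]=z; print(z,'wrist R',proj(f,q).round(),'scene left',proj(g,q).round(),'scene right',proj(g,r).round())
```

```text
[ 0.60820981  0.14407649 -0.01275028] [ 0.11781764 -0.99833945  0.40270272]
0 wrist R [401. 226.] scene left [369. 207.] scene right [398. 190.]
0.02 wrist R [412. 243.] scene left [370. 203.] scene right [400. 186.]
0.03 wrist R [418. 253.] scene left [371. 201.] scene right [401. 183.]
0.04 wrist R [425. 264.] scene left [371. 198.] scene right [401. 181.]
0.05 wrist R [433. 277.] scene left [372. 196.] scene right [402. 178.]
```

View pics/m5.png

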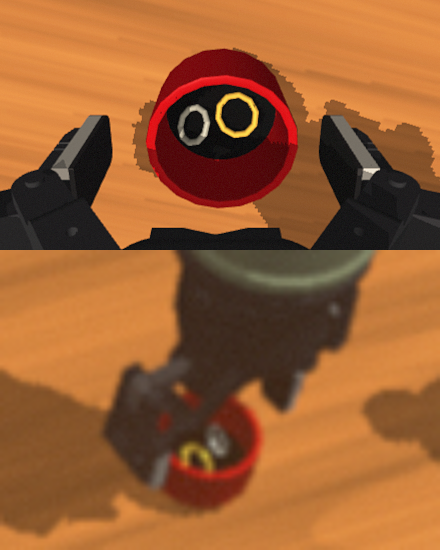

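Wrist: red rim centred at about (322,277), tips at (211,265) and (421,265); scene: right tip at (401,180), so tips at z ≈ 0.041. There is no contact. I'll shift 2.5 mm toward −y, go down 2 cm and close.

Request:
{"name": "move_arm", "arguments": {"gripper": [1, 1, 1, 1], "linear": [[0, 0.25, 0.5], [0, 0, 0.8], [0, 0, 0.7], [0, 0, 0]], "twist": [0, 0, 0, 0]}}

```text
clock: 6.25
position: [0.608, 0.1415, -0.034]
tool_rot: [3.142, 0.002, 0.244]
force: [-0.5, -1.1, -0.5]
grip_width: 0.0856
finger_force: 0.0
```

Request:
{"name": "move_arm", "arguments": {"gripper": [0.5, 0.5, 0.5, 0.5, 0.5, 0.5], "linear": [[0, 0, 0], [0, 0, 0], [0, 0, 0], [0, 0, 0], [0, 0, 0], [0, 0, 0]], "twist": [0, 0, 0, 0, 0, 0], "squeeze": 35}}

```text
clock: 6.85
position: [0.609, 0.1417, -0.0322]
tool_rot: [-3.142, -0.001, 0.244]
force: [-1.6, -0.3, 6.5]
grip_width: 0.06
finger_force: 38.2
```

Request:
{"name": "move_arm", "arguments": {"gripper": [0.5, 0.5, 0.5, 0.5, 0.5, 0.5, 0.5, 0.5], "linear": [[0, 0, -1], [0, 0, -3], [0, 0, -4], [0, 0, -3], [0, 0, -1], [-1.3, 1.8, 0], [-2.5, 3.3, 0], [-2.5, 3.3, 0]], "twist": [0, 0, 0, 0, 0, 0, 0, 0]}}

```text
clock: 7.65
position: [0.5669, 0.0441, 0.0869]
tool_rot: [-3.141, 0.001, 0.245]
force: [0.3, 0.2, -1.1]
grip_width: 0.0602
finger_force: 38.8
```

Request:
{"name": "move_arm", "arguments": {"gripper": [0.5, 0.5, 0.5, 0.5, 0.5, 0.5, 0.5, 0.5], "linear": [[-2.5, 3.3, 0], [-2.5, 3.3, 0], [-2.5, 3.3, 0], [-2.5, 3.3, 0], [-2.5, 3.3, 0], [-2.5, 3.3, 0], [-2.5, 3.3, 0], [-2.5, 3.3, 0]], "twist": [0, 0, 0, 0, 0, 0, 0, 0]}}

```text
clock: 8.45
position: [0.4364, -0.2608, 0.087]
tool_rot: [-3.141, 0.0, 0.244]
force: [0.4, 0.0, -2.1]
grip_width: 0.0596
finger_force: 38.8
```

Request:
{"name": "move_arm", "arguments": {"gripper": [0.5, 0.5, 0.5, 0.5, 0.5], "linear": [[-2.5, 3.3, 0], [-1.2, 1.7, 0], [0, 0, 0], [0, 0, 0], [0, 0, 0]], "twist": [0, 0, 0, 0, 0]}}

```text
clock: 8.95
position: [0.4141, -0.3159, 0.0871]
tool_rot: [-3.141, -0.0, 0.245]
force: [0.0, 0.3, -1.9]
grip_width: 0.0603
finger_force: 38.8
```

Run:
```python
from h import *
f=grab('wrist','w6.png');M=masks(f['img']);s=monitor.observe();p=s['position'];print(p,s['grip_width'],s['finger_force'],s['force'])
u,v=proj(f,[.474,-.301,.022]);print(u,v)
print('base',hullfit(f,M['base'],u,v,.022,65))
u,v=proj(f,[*p[:2],p[2]+.076]); print('bowl',u,v,hullfit(f,M['red'],u,v,p[2]+.076,120))
```

```text
[ 0.41418253 -0.31590792  0.08717479] 0.060003968060988726 38.769234493374825 [-0.20294663  0.56042127 -1.8405942 ]
315.26333433090997 111.67675700652977
base (array([ 0.4693, -0.3036]), np.float64(0.0405), np.float64(0.0034))
bowl 315.17147811253096 325.72701324752006 (array([ 0.4202, -0.3145]), np.float64(0.0317), np.float64(0.0021))
```

View pics/w6.png

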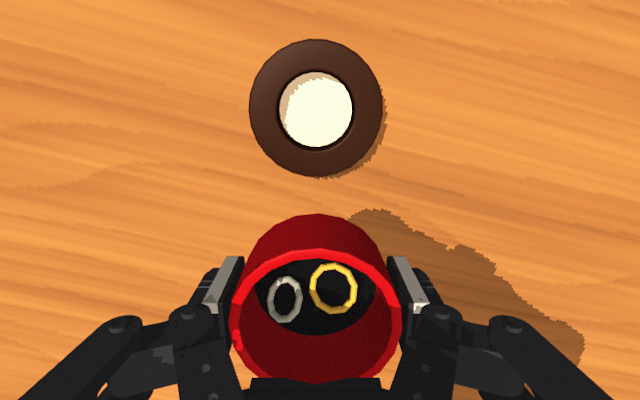

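The red bowl is level in the grip, with its mouth at about (316,315). The base is at (316,108), width 135 px, and my mask window clipped it, so I'll refit.

Run:
```python
from h import *
f=grab('wrist');M=masks(f['img']);
print('base',hullfit(f,M['base'],316,108,.022,80),f['eye'])
r=hullfit(f,M['base'],316,108,.022,80)[0]
delta(r[0]+.0006,r[1]+.0003,.02)
```

```text
base (array([ 0.4742, -0.3009]), np.float64(0.044), np.float64(0.0001)) [ 0.4894923  -0.29704135  0.26670703]
pos [ 0.4142 -0.316   0.0873] tool delta cm [ 6.25 -0.02  6.73]
```

Request:
{"name": "move_arm", "arguments": {"gripper": [0.5, 0.5, 0.5, 0.5, 0.5, 0.5, 0.5, 0.5], "linear": [[1.5, 0, 0], [3, 0, 0], [1.7, 0, 0], [0, 0, 2], [0, 0, 3], [0, 0, 2.5], [0, 0, 1.2], [0, 0, 0]], "twist": [0, 0, 0, 0, 0, 0, 0, 0]}}

```text
clock: 9.85
position: [0.4738, -0.301, -0.0009]
tool_rot: [-3.14, 0.001, 0.245]
force: [-1.0, -0.0, -1.8]
grip_width: 0.0598
finger_force: 38.7
```

Request:
{"name": "move_arm", "arguments": {"gripper": [0.5, 0.5, 0.5, 0.5], "linear": [[0, 0, 0.4], [0, 0, 0.4], [0, 0, 0.4], [0, 0, 0.2]], "twist": [0, 0, 0, 0]}}

```text
clock: 10.25
position: [0.474, -0.3021, -0.0136]
tool_rot: [3.141, -0.0, 0.244]
force: [-0.4, -0.6, -0.7]
grip_width: 0.0601
finger_force: 38.8
```

Request:
{"name": "move_arm", "arguments": {"gripper": [0.5, 0.5, 0.5], "linear": [[0, 0, 0.2], [0, 0, 0.2], [0, 0, 0]], "twist": [0, 0, 0]}}

```text
clock: 10.55
position: [0.4738, -0.302, -0.0179]
tool_rot: [-3.141, 0.0, 0.244]
force: [0.0, -0.1, -2.4]
grip_width: 0.0599
finger_force: 38.8
```

Request:
{"name": "move_arm", "arguments": {"gripper": [0.5, 0.5, 0.5], "linear": [[0, -0.1, 0.1], [0, 0, 0.1], [0, 0, 0]], "twist": [0, 0, 0]}}

```text
clock: 10.85
position: [0.4736, -0.301, -0.0198]
tool_rot: [-3.142, 0.0, 0.244]
force: [-0.2, 0.4, -2.2]
grip_width: 0.0604
finger_force: 38.8
```

Request:
{"name": "move_arm", "arguments": {"gripper": [0.5, 0.5, 0.5], "linear": [[0, 0, 0.1], [0, 0, 0], [0, 0, 0]], "twist": [0, 0, 0]}}

```text
clock: 11.15
position: [0.4738, -0.3011, -0.02]
tool_rot: [3.141, -0.0, 0.244]
force: [-4.2, 2.7, 14.6]
grip_width: 0.0601
finger_force: 47.1
```

Contact at exactly the seated height (0.012 m). I'll release and go on to blue.

Request:
{"name": "move_arm", "arguments": {"gripper": [0.75, 0.8, 1, 1, 1, 1, 1, 1], "linear": [[0, 0, 0], [0, 0, 0], [0, 0, 0], [0, 0, 0], [0, 0, 0], [0, 0, -1], [0, 0, -4], [0, 0, -4]], "twist": [0, 0, 0, 0, 0, 0, 0, 0]}}

```text
clock: 11.95
position: [0.4732, -0.3006, 0.0705]
tool_rot: [-3.14, 0.001, 0.244]
force: [0.5, -0.7, -0.0]
grip_width: 0.0852
finger_force: 0.0
```

Request:
{"name": "move_arm", "arguments": {"gripper": [1, 1, 1, 1, 1, 1, 1, 1], "linear": [[0, 0, -2], [0.1, -4.5, 0], [0.1, -4.5, 0], [0.1, -4.5, 0], [0.1, -4.5, 0], [0.1, -4.5, 0], [0.1, -4.5, 0], [0, 0, 0]], "twist": [0, 0, 0, 0, 0, 0, 0, 0]}}

```text
clock: 12.75
position: [0.4135, -0.0327, 0.0901]
tool_rot: [-3.141, -0.001, 0.251]
force: [-0.7, -0.6, 0.0]
grip_width: 0.0857
finger_force: 0.0
```

Request:
{"name": "move_arm", "arguments": {"gripper": [1, 1], "linear": [[0, 0, 0], [0, 0, 0]], "twist": [0, 0]}}

```text
clock: 12.95
position: [0.4146, -0.0383, 0.0897]
tool_rot: [3.141, -0.001, 0.243]
force: [-0.2, 0.2, 0.6]
grip_width: 0.0859
finger_force: 0.0
```

```bash
cat >> h.py <<'E'
def rimfit(f,m,u,v,z,rad,R=.0298):
    from scipy.optimize import least_squares
    c=cv2.convexHull(blob(m,u,v,rad))[:,0]; p=np.array([onplane(f,a,b,z)[:2] for a,b in c]); q=p.mean(0); e=np.array(f['eye'])[:2]
    for _ in range(6):
        w=q-e; k=(p-q)@w> -0.1*np.linalg.norm(w)*R
        q=least_squares(lambda q:np.hypot(*(p[k]-q).T)-R,q).x
    return q.round(4),np.std(np.hypot(*(p[k]-q).T)).round(4),int(k.sum()),'full',hullfit(f,m,u,v,z,rad)
E
python3 - <<'E'
from h import *
f=grab('wrist','w7.png');M=masks(f['img']);s=monitor.observe();p=s['position'];print(p,s['qpos'])
u,v=proj(f,[.44,-.027,.044]);print(u,v)
r=rimfit(f,M['blue'],u,v,.044,110);print(r);delta(*r[0],-.0325)
t=grab('top');M=masks(t['img']);print('red now',hullfit(t,M['red'],439,236,.05,25))
E
```

```text
[ 0.41455841 -0.03860185  0.08952888] [ 0.17470984  0.38101367 -0.27550393  2.21020527  0.18880235  0.571269
 -1.56992195]
307.42164087316326 168.8488482141504
(array([ 0.444 , -0.0245]), np.float64(0.0002), 20, 'full', (array([ 0.444 , -0.0244]), np.float64(0.0297), np.float64(0.0004)))
pos [ 0.4146 -0.0386  0.0895] tool delta cm [ 3.19 -0.67 12.2 ]
red now (array([ 0.4709, -0.3037]), np.float64(0.0303), np.float64(0.0005))
```

View pics/w7.png

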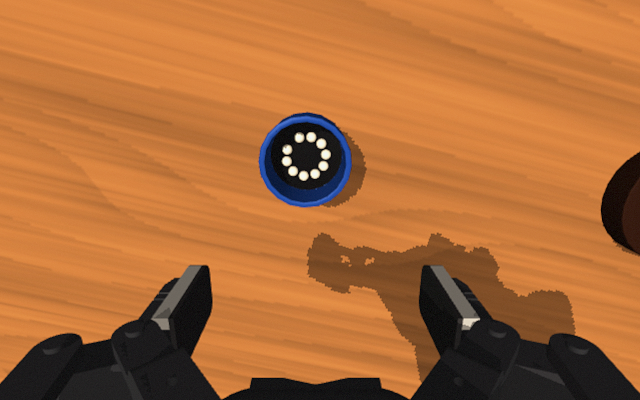

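Wrist view: blue bowl at (306,160), fit consistent (radius 29.7 mm). Descend and grip.

Request:
{"name": "move_arm", "arguments": {"gripper": [1, 1, 1, 1, 1, 1, 1, 1], "linear": [[1.6, -0.3, 0], [1.6, -0.4, 0], [0, 0, 0], [0, 0, 3], [0, 0, 4], [0, 0, 2.7], [0, 0, 1.5], [0, 0, 1]], "twist": [0, 0, 0, 0, 0, 0, 0, 0]}}

```text
clock: 13.85
position: [0.4427, -0.0239, -0.0339]
tool_rot: [-3.141, 0.002, 0.243]
force: [1.0, -0.4, 0.3]
grip_width: 0.0852
finger_force: 0.0
```

Request:
{"name": "move_arm", "arguments": {"gripper": [1, 0.5, 0.5, 0.5, 0.5, 0.5, 0.5], "linear": [[0, 0, 0], [0, 0, 0], [0, 0, 0], [0, 0, 0], [0, 0, 0], [0, 0, 0], [0, 0, 0]], "twist": [0, 0, 0, 0, 0, 0, 0]}}

```text
clock: 14.55
position: [0.4442, -0.0233, -0.0316]
tool_rot: [3.141, -0.001, 0.243]
force: [-1.6, -0.6, 10.4]
grip_width: 0.0599
finger_force: 35.4
```

Run:
```python
from h import *
delta(.4742,-.3009,.12)
```

```text
pos [ 0.4442 -0.0233 -0.0316] tool delta cm [ -3.75  27.67 -15.15]
```

Request:
{"name": "move_arm", "arguments": {"gripper": [0.5, 0.5, 0.5, 0.5, 0.5, 0.5, 0.5, 0.5], "linear": [[0, 0, -1], [0, 0, -3], [0, 0, -4], [0, 0, -3.5], [0, 0, -1], [-0.7, 2, 0], [-1.3, 4, 0], [-1.4, 4, 0]], "twist": [0, 0, 0, 0, 0, 0, 0, 0]}}

```text
clock: 15.35
position: [0.4347, -0.1293, 0.0928]
tool_rot: [3.141, -0.001, 0.246]
force: [0.3, 1.1, -1.2]
grip_width: 0.0601
finger_force: 38.7
```

Request:
{"name": "move_arm", "arguments": {"gripper": [0.5, 0.5, 0.5, 0.5, 0.5, 0.5, 0.5, 0.5], "linear": [[-1.4, 4, 0], [-1.4, 4, 0], [-1.4, 4, 0], [-1.2, 3.7, 0], [-0.7, 2, 0], [0, 0, 0], [0, 0, 0], [0, 0, 0]], "twist": [0, 0, 0, 0, 0, 0, 0, 0]}}

```text
clock: 16.15
position: [0.4184, -0.3138, 0.0924]
tool_rot: [-3.141, -0.0, 0.245]
force: [0.3, -0.4, 0.0]
grip_width: 0.0604
finger_force: 38.7
```

Run:
```python
from h import *
f=grab('wrist');M=masks(f['img']);s=monitor.observe();print(s['force'],s['grip_width'])
u,v=proj(f,[.4742,-.3009,.056]);print(u,v)
r=rimfit(f,M['red'],u,v,.056,85);print(r);delta(*r[0],.014)
```

```text
[ 0.47428029 -0.96175433 -0.91883409] 0.059747890549889764
316.8758920711414 122.78026944173838
(array([ 0.4731, -0.3012]), np.float64(0.0001), 21, 'full', (array([ 0.4731, -0.3012]), np.float64(0.0298), np.float64(0.0001)))
pos [ 0.4186 -0.3138  0.0924] tool delta cm [5.59 0.11 7.84]
```

Request:
{"name": "move_arm", "arguments": {"gripper": [0.5, 0.5, 0.5, 0.5, 0.5, 0.5, 0.5, 0.5], "linear": [[1.5, 0, 0], [2.6, 0, 0], [1.5, 0, 0], [0, 0, 0], [0, 0, 1.5], [0, 0, 2.2], [0, 0, 1.5], [0, 0, 1]], "twist": [0, 0, 0, 0, 0, 0, 0, 0]}}

```text
clock: 17.0
position: [0.472, -0.301, 0.0291]
tool_rot: [-3.141, 0.001, 0.244]
force: [-0.1, 0.4, -1.8]
grip_width: 0.0602
finger_force: 38.7
```

Request:
{"name": "move_arm", "arguments": {"gripper": [0.5, 0.5, 0.5, 0.5, 0.5], "linear": [[0, 0, 0.4], [0, 0, 0.4], [0, 0, 0.3], [0, 0, 0.2], [0, 0, 0]], "twist": [0, 0, 0, 0, 0]}}

```text
clock: 17.5
position: [0.4727, -0.3014, 0.0174]
tool_rot: [3.141, -0.0, 0.244]
force: [-0.3, -0.4, -1.5]
grip_width: 0.0602
finger_force: 38.7
```

Request:
{"name": "move_arm", "arguments": {"gripper": [0.5, 0.5, 0.5], "linear": [[0, 0, 0.1], [0, 0, 0.1], [0, 0, 0]], "twist": [0, 0, 0]}}

```text
clock: 17.8
position: [0.4727, -0.3014, 0.0153]
tool_rot: [3.142, -0.0, 0.244]
force: [0.3, 0.6, -0.6]
grip_width: 0.06
finger_force: 38.8
```

Request:
{"name": "move_arm", "arguments": {"gripper": [0.5, 0.5, 0.5], "linear": [[0, 0, 0.1], [0, 0, 0], [0, 0, 0]], "twist": [0, 0, 0]}}

```text
clock: 18.1
position: [0.4729, -0.3014, 0.0145]
tool_rot: [3.141, -0.0, 0.244]
force: [0.1, 1.1, 4.3]
grip_width: 0.06
finger_force: 39.1
```

Request:
{"name": "move_arm", "arguments": {"gripper": [0.5, 0.5, 0.5], "linear": [[0, 0, 0.05], [0, 0, 0], [0, 0, 0]], "twist": [0, 0, 0]}}

```text
clock: 18.4
position: [0.473, -0.3014, 0.0144]
tool_rot: [3.141, -0.0, 0.244]
force: [-2.7, 0.5, 14.6]
grip_width: 0.06
finger_force: 39.9
```

Request:
{"name": "move_arm", "arguments": {"gripper": [0.75, 0.8, 1, 1, 1, 1, 1, 1], "linear": [[0, 0, 0], [0, 0, 0], [0, 0, 0], [0, 0, 0], [0, 0, 0], [0, 0, -1], [0, 0, -4], [0, 0, -4]], "twist": [0, 0, 0, 0, 0, 0, 0, 0]}}

```text
clock: 19.2
position: [0.4722, -0.3009, 0.1051]
tool_rot: [-3.14, 0.001, 0.244]
force: [1.4, -0.3, 0.0]
grip_width: 0.0855
finger_force: 0.0
```

Request:
{"name": "move_arm", "arguments": {"gripper": [1, 1, 1, 1, 1, 1, 1, 1], "linear": [[0, 0, -1.5], [0.9, -4.5, 0], [0.8, -4.6, 0], [0.6, -4.6, 0], [0.5, -4.6, 0], [0.5, -4.6, 0], [0.4, -4.6, 0], [0.3, -4.6, 0]], "twist": [0, 0, 0, 0, 0, 0, 0, 0]}}

```text
clock: 20.0
position: [0.4337, 0.0215, 0.1196]
tool_rot: [3.141, -0.001, 0.244]
force: [1.0, -0.9, -0.2]
grip_width: 0.0852
finger_force: 0.0
```

Request:
{"name": "move_arm", "arguments": {"gripper": [1, 1, 1, 1, 1, 1, 1, 1], "linear": [[0, -4.6, 0], [0, -4.6, 0], [0, -4.6, 0.5], [0, -4.6, 0.5], [0, -4.6, 1], [0, 0, 1], [0, 0, 0], [0, 0, 0]], "twist": [0, 0, 0, 0, 0, 0, 0, 0]}}

```text
clock: 20.8
position: [0.3787, 0.2422, 0.0892]
tool_rot: [3.141, 0.0, 0.243]
force: [0.4, 0.1, 0.0]
grip_width: 0.085
finger_force: 0.0
```

Run:
```python
from h import *
f=grab('wrist','w8.png');M=masks(f['img']);s=monitor.observe();p=s['position'];print(p,s['qpos'])
u,v=proj(f,[.422,.26,.044]);print(u,v)
r=rimfit(f,M['white'],u,v,.044,75);print(r);delta(*r[0],-.0325)
t=grab('top');M=masks(t['img']);print('blue now',hullfit(t,M['blue'],439,236,.09,25))
```

```text
[0.37908635 0.24198966 0.08937519] [-0.40922742  0.43201605 -0.36637372  2.12744128  0.26068206  0.62375479
 -2.28648555]
303.9614591209787 139.27636935594043
(array([0.4224, 0.2566]), np.float64(0.0002), 24, 'full', (array([0.422 , 0.2565]), np.float64(0.0294), np.float64(0.0001)))
pos [0.3791 0.242  0.0894] tool delta cm [ 4.55 -0.39 12.19]
blue now (array([ 0.4694, -0.3009]), np.float64(0.0304), np.float64(0.0007))
```

View pics/w8.png

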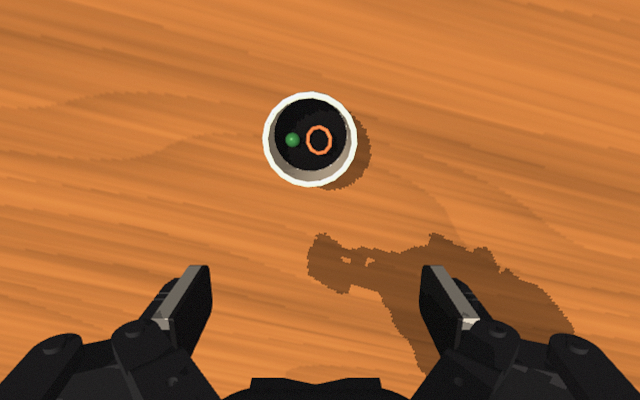

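Wrist view: white bowl at (310,139), mouth clear, fit radius 29.4 mm. Descend and grip.

Request:
{"name": "move_arm", "arguments": {"gripper": [1, 1, 1, 1, 1, 1, 1, 1], "linear": [[2.3, -0.2, 0], [2.2, -0.2, 0], [0, 0, 0], [0, 0, 3], [0, 0, 4], [0, 0, 2.7], [0, 0, 1.5], [0, 0, 1]], "twist": [0, 0, 0, 0, 0, 0, 0, 0]}}

```text
clock: 21.7
position: [0.4209, 0.2568, -0.0339]
tool_rot: [3.141, 0.001, 0.243]
force: [0.7, 1.1, 0.1]
grip_width: 0.0855
finger_force: 0.0
```

Request:
{"name": "move_arm", "arguments": {"gripper": [1, 0.5, 0.5, 0.5, 0.5, 0.5, 0.5], "linear": [[0, 0, 0], [0, 0, 0], [0, 0, 0], [0, 0, 0], [0, 0, 0], [0, 0, 0], [0, 0, 0]], "twist": [0, 0, 0, 0, 0, 0, 0]}}

```text
clock: 22.4
position: [0.4219, 0.2579, -0.0319]
tool_rot: [-3.141, -0.002, 0.243]
force: [-1.3, -1.8, 10.8]
grip_width: 0.0599
finger_force: 35.2
```

Request:
{"name": "move_arm", "arguments": {"gripper": [0.5, 0.5, 0.5, 0.5, 0.5, 0.5, 0.5, 0.5], "linear": [[0, 0, -1], [0, 0, -3], [0, 0, -4], [0, 0, -4], [0, 0, -2.5], [0, 0, -1], [-0.5, 2, 0], [-1, 4, 0]], "twist": [0, 0, 0, 0, 0, 0, 0, 0]}}

```text
clock: 23.2
position: [0.421, 0.1975, 0.1223]
tool_rot: [-3.14, -0.001, 0.247]
force: [1.2, -1.6, -1.9]
grip_width: 0.0606
finger_force: 38.7
```

Request:
{"name": "move_arm", "arguments": {"gripper": [0.5, 0.5, 0.5, 0.5, 0.5, 0.5, 0.5, 0.5], "linear": [[-1, 4, 0], [-1, 4, 0], [-1, 4, 0], [-1, 4, 0], [-1, 4, 0], [-1, 4, 0], [-1, 4, 0], [-1, 4, 0]], "twist": [0, 0, 0, 0, 0, 0, 0, 0]}}

```text
clock: 24.0
position: [0.4201, -0.1356, 0.1218]
tool_rot: [-3.142, 0.0, 0.244]
force: [1.8, 0.7, -0.5]
grip_width: 0.06
finger_force: 38.7
```

Request:
{"name": "move_arm", "arguments": {"gripper": [0.5, 0.5, 0.5, 0.5, 0.5, 0.5, 0.5, 0.5], "linear": [[-1, 4, 0], [-1, 4, 0], [-1, 4, 0], [-1, 4, 0], [-0.7, 1.5, 0], [0, 0, 0], [0, 0, 0], [0, 0, 0]], "twist": [0, 0, 0, 0, 0, 0, 0, 0]}}

```text
clock: 24.8
position: [0.4175, -0.314, 0.1218]
tool_rot: [-3.141, 0.0, 0.245]
force: [0.8, 0.5, -1.1]
grip_width: 0.06
finger_force: 38.8
```

Run:
```python
from h import *
f=grab('wrist');M=masks(f['img']);s=monitor.observe();print(s['force'],s['grip_width'])
u,v=proj(f,[.4731,-.3012,.09]);print(u,v)
r=rimfit(f,M['blue'],u,v,.09,90);print(r);delta(*r[0],.048)
```

```text
[-0.50895334 -0.07488059 -2.04019349] 0.059882775774988725
317.04998301843347 123.82079750630056
(array([ 0.4725, -0.3015]), np.float64(0.0001), 22, 'full', (array([ 0.4722, -0.3016]), np.float64(0.0296), np.float64(0.0002)))
pos [ 0.4176 -0.314   0.1218] tool delta cm [5.63 0.12 7.38]
```

Request:
{"name": "move_arm", "arguments": {"gripper": [0.5, 0.5, 0.5, 0.5, 0.5, 0.5, 0.5, 0.5], "linear": [[1.5, 0, 0], [2.6, 0, 0], [1.5, 0, 0], [0, 0, 0], [0, 0, 1.5], [0, 0, 2.2], [0, 0, 1.4], [0, 0, 0.8]], "twist": [0, 0, 0, 0, 0, 0, 0, 0]}}

```text
clock: 25.65
position: [0.4711, -0.3012, 0.0616]
tool_rot: [-3.141, 0.001, 0.244]
force: [-0.2, 0.1, -2.6]
grip_width: 0.0599
finger_force: 38.7
```

Request:
{"name": "move_arm", "arguments": {"gripper": [0.5, 0.5, 0.5, 0.5, 0.5], "linear": [[0, 0, 0.4], [0, 0, 0.4], [0, 0, 0.3], [0, 0, 0.1], [0, 0, 0]], "twist": [0, 0, 0, 0, 0]}}

```text
clock: 26.15
position: [0.4718, -0.3016, 0.0509]
tool_rot: [3.141, -0.0, 0.244]
force: [-0.1, 0.6, -1.9]
grip_width: 0.06
finger_force: 38.7
```

Request:
{"name": "move_arm", "arguments": {"gripper": [0.5, 0.5, 0.5], "linear": [[0, 0, 0.1], [0, 0, 0], [0, 0, 0]], "twist": [0, 0, 0]}}

```text
clock: 26.45
position: [0.4718, -0.3016, 0.0499]
tool_rot: [3.141, -0.0, 0.244]
force: [0.1, 0.6, -1.4]
grip_width: 0.0599
finger_force: 38.7
```

Request:
{"name": "move_arm", "arguments": {"gripper": [0.5, 0.5, 0.5], "linear": [[0, 0, 0.1], [0, 0, 0], [0, 0, 0]], "twist": [0, 0, 0]}}

```text
clock: 26.75
position: [0.4717, -0.3016, 0.0488]
tool_rot: [-3.142, 0.0, 0.244]
force: [0.2, 0.0, -2.3]
grip_width: 0.0597
finger_force: 38.7
```

Request:
{"name": "move_arm", "arguments": {"gripper": [0.5, 0.5, 0.5], "linear": [[0, 0, 0.05], [0, 0, 0], [0, 0, 0]], "twist": [0, 0, 0]}}

```text
clock: 27.05
position: [0.4717, -0.3016, 0.0483]
tool_rot: [-3.142, -0.0, 0.244]
force: [-0.7, 0.6, -1.9]
grip_width: 0.0603
finger_force: 38.8
```

Request:
{"name": "move_arm", "arguments": {"gripper": [0.5, 0.5, 0.5], "linear": [[0, 0, 0.06], [0, 0, 0], [0, 0, 0]], "twist": [0, 0, 0]}}

```text
clock: 27.35
position: [0.4717, -0.3016, 0.0481]
tool_rot: [3.141, -0.0, 0.244]
force: [-2.3, 1.5, 7.5]
grip_width: 0.0599
finger_force: 39.4
```

Request:
{"name": "move_arm", "arguments": {"gripper": [0.5, 0.5, 0.5], "linear": [[0, 0, 0.06], [0, 0, 0], [0, 0, 0]], "twist": [0, 0, 0]}}

```text
clock: 27.65
position: [0.4719, -0.3017, 0.0481]
tool_rot: [3.141, -0.0, 0.244]
force: [-5.9, 1.7, 18.2]
grip_width: 0.0604
finger_force: 40.2
```

White seated (contact at the expected height). Release and go to the lid.

Request:
{"name": "move_arm", "arguments": {"gripper": [0.75, 0.8, 1, 1, 1, 1, 1, 1], "linear": [[0, 0, 0], [0, 0, 0], [0, 0, 0], [0, 0, 0], [0, 0, 0], [0, 0, -1], [0, 0, -4], [0, 0, -4]], "twist": [0, 0, 0, 0, 0, 0, 0, 0]}}

```text
clock: 28.45
position: [0.4713, -0.3011, 0.1384]
tool_rot: [-3.14, 0.001, 0.244]
force: [1.6, -0.5, 1.3]
grip_width: 0.0856
finger_force: 0.0
```

Request:
{"name": "move_arm", "arguments": {"gripper": [1, 1, 1, 1, 1, 1, 1, 1], "linear": [[2.7, -2.9, 0], [2.7, -2.9, 0], [2.8, -3, 0], [2.8, -3, 1], [2.8, -2.9, 1.5], [0, 0, 1.5], [0, 0, 0], [0, 0, 0]], "twist": [0, 0, 0, 0, 0, 0, 0, 0]}}

```text
clock: 29.25
position: [0.5698, -0.1267, 0.0976]
tool_rot: [3.141, 0.0, 0.243]
force: [-0.3, -0.2, 1.4]
grip_width: 0.0853
finger_force: 0.0
```

Run:
```python
from h import *
f=grab('wrist','w9.png');M=masks(f['img']);s=monitor.observe();print(s['position'],f['eye'])
u,v=proj(f,[.62,-.1135,.018]);print(u,v)
m=M['lid']; r=rimfit(f,m,u,v,.018,75,.0295);print('disc',r)
dark=f['img'].max(2)<70; k=hullfit(f,dark,*proj(f,[*r[0],.048]),.048,32);print('knob(top+side hull)',k,rimfit(f,dark,*proj(f,[*r[0],.048]),.048,32,.0128)[:3])
delta(*r[0],-.013)
```

```text
[ 0.57001456 -0.12694537  0.09795986] [ 0.64514324 -0.10785197  0.27706861]
314.05980776718127 124.38827110820456
disc (array([ 0.6216, -0.1137]), np.float64(0.0001), 20, 'full', (array([ 0.6213, -0.1138]), np.float64(0.0293), np.float64(0.0001)))
knob(top+side hull) (array([ 0.6218, -0.1136]), np.float64(0.0123), np.float64(0.0002)) (array([ 0.6223, -0.1135]), np.float64(0.0003), 12)
pos [ 0.57   -0.1269  0.098 ] tool delta cm [ 5.32 -0.06 11.1 ]
```

View pics/w9.png

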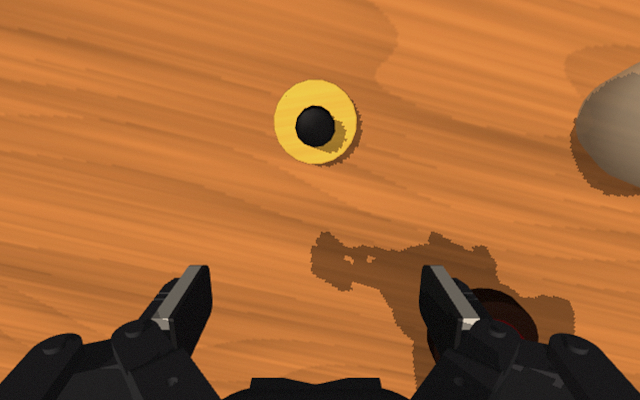

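The lid is at (315,122) with its knob at (316,126). The tower is largely hidden behind the right finger near (490,310), so I'll verify it in the other views.

Run:
```python
from h import *
f=grab('wrist')
for z in(.022,.056,.09,.124): print(z,proj(f,[.473,-.301,z]).round())
g=grab('scene'); t=grab('top')
cv2.imwrite('pics/m10.png',np.hstack([cv2.resize(g['img'][130:240,130:240,::-1],None,fx=3.6,fy=3.6),cv2.resize(t['img'][185:285,390:490,::-1],(396,396))]))
```

```text
0.022 [485. 347.]
0.056 [505. 378.]
0.09 [530. 417.]
0.124 [563. 468.]
```

View pics/m10.png

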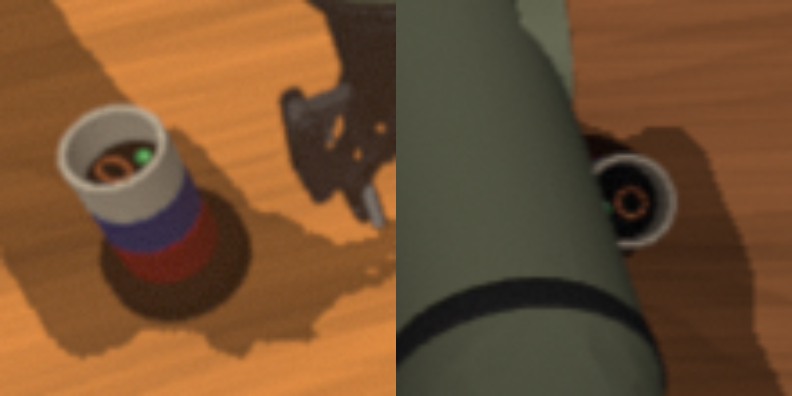

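The tower of red, blue and white stands straight on the base in both views. Now the lid.

Request:
{"name": "move_arm", "arguments": {"gripper": [1, 1, 1, 1, 1, 1, 1, 1], "linear": [[2.6, 0, 0], [2.7, 0, 0], [0, 0, 0], [0, 0, 3], [0, 0, 3.5], [0, 0, 2.4], [0, 0, 1.4], [0, 0, 0.8]], "twist": [0, 0, 0, 0, 0, 0, 0, 0]}}

```text
clock: 30.25
position: [0.6212, -0.1132, -0.0145]
tool_rot: [-3.141, 0.001, 0.243]
force: [-0.5, 0.9, -0.2]
grip_width: 0.0852
finger_force: 0.0
```

Request:
{"name": "move_arm", "arguments": {"gripper": [0.6, 0.45, 0.4, 0.4, 0.4, 0.4], "linear": [[0, 0, 0], [0, 0, 0], [0, 0, 0], [0, 0, 0], [0, 0, 0], [0, 0, 0]], "twist": [0, 0, 0, 0, 0, 0]}}

```text
clock: 30.85
position: [0.6217, -0.1129, -0.0136]
tool_rot: [3.141, -0.0, 0.244]
force: [1.0, -0.1, -0.1]
grip_width: 0.0343
finger_force: 0.0
```

Request:
{"name": "move_arm", "arguments": {"gripper": [0.2, 0.2, 0.2, 0.2, 0.2], "linear": [[0, 0, 0], [0, 0, 0], [0, 0, 0], [0, 0, 0], [0, 0, 0]], "twist": [0, 0, 0, 0, 0]}}

```text
clock: 31.35
position: [0.6218, -0.1128, -0.0137]
tool_rot: [3.141, -0.0, 0.244]
force: [-0.6, -0.2, 5.7]
grip_width: 0.0249
finger_force: 34.3
```

Request:
{"name": "move_arm", "arguments": {"gripper": [0.2, 0.2, 0.2, 0.2, 0.2, 0.2, 0.2, 0.2], "linear": [[0, 0, -1], [0, 0, -3], [0, 0, -4], [0, 0, -4], [0, 0, -3], [0, 0, -1.5], [0, 0, -0.5], [-1.2, 0.7, 0]], "twist": [0, 0, 0, 0, 0, 0, 0, 0]}}

```text
clock: 32.15
position: [0.6119, -0.1212, 0.1556]
tool_rot: [-3.141, -0.0, 0.246]
force: [0.8, 0.4, -2.3]
grip_width: 0.0248
finger_force: 34.7
```

Request:
{"name": "move_arm", "arguments": {"gripper": [0.2, 0.2, 0.2, 0.2, 0.2, 0.2, 0.2, 0.2], "linear": [[-3.5, 2.1, 0], [-3.5, 2.1, 0], [-3.5, 2.1, 0], [-3.5, 2.1, 0], [-3.5, 2.1, 0], [-3.5, 2.1, 0], [-2.6, 1.5, 0], [0, 0, 0]], "twist": [0, 0, 0, 0, 0, 0, 0, 0]}}

```text
clock: 32.95
position: [0.4118, -0.3194, 0.1545]
tool_rot: [-3.14, 0.004, 0.238]
force: [0.7, -0.1, -1.9]
grip_width: 0.0245
finger_force: 34.7
```

Request:
{"name": "move_arm", "arguments": {"gripper": [0.2, 0.2], "linear": [[0, 0, 0], [0, 0, 0]], "twist": [0, 0]}}

```text
clock: 33.15
position: [0.4166, -0.3155, 0.1553]
tool_rot: [-3.14, 0.001, 0.245]
force: [0.1, -0.2, -1.9]
grip_width: 0.0245
finger_force: 34.7
```

Run:
```python
from h import *
f=grab('wrist','w11.png');M=masks(f['img']);s=monitor.observe();print(s['force'],s['grip_width'])
u,v=proj(f,[.4725,-.3015,.124]);print(u,v)
r=rimfit(f,M['white'],u,v,.124,85);print(r);delta(*r[0],.1003)
```

```text
[ 0.08707375  0.26103307 -1.64104136] 0.024589453453928795
315.135569314606 122.85086614012698
(array([ 0.4721, -0.3016]), np.float64(0.0002), 24, 'full', (array([ 0.4718, -0.3016]), np.float64(0.0296), np.float64(0.0001)))
pos [ 0.4169 -0.3154  0.1555] tool delta cm [5.7  0.01 5.52]
```

View pics/w11.png

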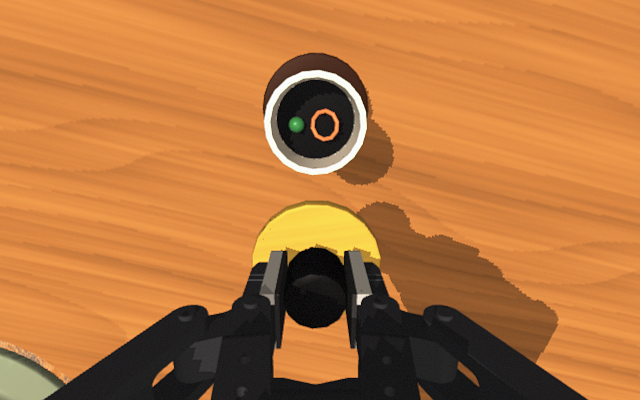

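The white mouth is at (316,122) and the lid is held level at (316,245).

Request:
{"name": "move_arm", "arguments": {"gripper": [0.2, 0.2, 0.2, 0.2, 0.2, 0.2, 0.2, 0.2], "linear": [[1.5, 0, 0], [2.7, 0, 0], [1.5, 0, 0], [0, 0, 0], [0, 0, 1.2], [0, 0, 1.7], [0, 0, 1], [0, 0, 0.3]], "twist": [0, 0, 0, 0, 0, 0, 0, 0]}}

```text
clock: 34.0
position: [0.4708, -0.3024, 0.1126]
tool_rot: [-3.14, 0.002, 0.243]
force: [0.1, 0.1, -1.7]
grip_width: 0.0247
finger_force: 34.7
```

Request:
{"name": "move_arm", "arguments": {"gripper": [0.2, 0.2, 0.2, 0.2, 0.2], "linear": [[0, 0, 0.4], [0, 0, 0.3], [0, 0, 0.2], [0, 0, 0.1], [0, 0, 0]], "twist": [0, 0, 0, 0, 0]}}

```text
clock: 34.5
position: [0.472, -0.3026, 0.1042]
tool_rot: [3.141, -0.0, 0.244]
force: [-0.3, -0.2, -2.0]
grip_width: 0.0249
finger_force: 34.7
```

Request:
{"name": "move_arm", "arguments": {"gripper": [0.2, 0.2, 0.2], "linear": [[0, 0, 0.1], [0, 0, 0], [0, 0, 0]], "twist": [0, 0, 0]}}

```text
clock: 34.8
position: [0.472, -0.3025, 0.1031]
tool_rot: [3.142, -0.0, 0.244]
force: [-0.9, -0.4, -0.6]
grip_width: 0.0247
finger_force: 34.7
```

Request:
{"name": "move_arm", "arguments": {"gripper": [0.2, 0.2, 0.2], "linear": [[0, 0, 0.05], [0, 0, 0], [0, 0, 0]], "twist": [0, 0, 0]}}

```text
clock: 35.1
position: [0.472, -0.3025, 0.1026]
tool_rot: [-3.142, -0.0, 0.244]
force: [-0.9, 0.7, -2.4]
grip_width: 0.0249
finger_force: 34.7
```

Request:
{"name": "move_arm", "arguments": {"gripper": [0.2, 0.2, 0.2], "linear": [[0, 0, 0.1], [0, 0, 0], [0, 0, 0]], "twist": [0, 0, 0]}}

```text
clock: 35.4
position: [0.472, -0.3025, 0.1016]
tool_rot: [-3.142, 0.0, 0.244]
force: [-0.8, 0.0, -1.6]
grip_width: 0.0246
finger_force: 34.7
```

Request:
{"name": "move_arm", "arguments": {"gripper": [0.2, 0.2, 0.2], "linear": [[0, 0, 0.08], [0, 0, 0], [0, 0, 0]], "twist": [0, 0, 0]}}

```text
clock: 35.7
position: [0.472, -0.3025, 0.1008]
tool_rot: [-3.142, 0.0, 0.244]
force: [0.2, 0.5, -1.8]
grip_width: 0.0248
finger_force: 34.7
```

Request:
{"name": "move_arm", "arguments": {"gripper": [0.2, 0.2, 0.2], "linear": [[0, 0, 0.06], [0, 0, 0], [0, 0, 0]], "twist": [0, 0, 0]}}

```text
clock: 36.0
position: [0.4721, -0.3026, 0.1004]
tool_rot: [3.141, -0.0, 0.244]
force: [-0.3, 0.5, 3.7]
grip_width: 0.0243
finger_force: 35.1
```

Request:
{"name": "move_arm", "arguments": {"gripper": [0.2, 0.2, 0.2], "linear": [[0, 0, 0.04], [0, 0, 0], [0, 0, 0]], "twist": [0, 0, 0]}}

```text
clock: 36.3
position: [0.4722, -0.3026, 0.1002]
tool_rot: [3.141, -0.0, 0.244]
force: [-2.3, 2.2, 8.7]
grip_width: 0.025
finger_force: 35.6
```

Request:
{"name": "move_arm", "arguments": {"gripper": [0.4, 0.5, 0.7, 0.8, 0.8, 0.8, 0.8, 0.8], "linear": [[0, 0, 0], [0, 0, 0], [0, 0, 0], [0, 0, 0], [0, 0, 0], [0, 0, -0.5], [0, 0, -2], [0, 0, -3]], "twist": [0, 0, 0, 0, 0, 0, 0, 0]}}

```text
clock: 37.1
position: [0.4712, -0.3021, 0.1546]
tool_rot: [-3.14, 0.002, 0.244]
force: [0.1, -0.3, 0.6]
grip_width: 0.0682
finger_force: 0.0
```

Request:
{"name": "move_arm", "arguments": {"gripper": [0.8, 0.8, 0.8, 0.8, 0.8, 0.8, 0.8, 0.8], "linear": [[0, 0, -3], [0, -3, 0], [0, -4.5, 0], [0, -4.5, 0], [0, -4.5, 0], [0, -3, 0], [0, 0, 0], [0, 0, 0]], "twist": [0, 0, 0, 0, 0, 0, 0, 0]}}

```text
clock: 37.9
position: [0.4251, -0.1132, 0.1853]
tool_rot: [3.141, -0.001, 0.245]
force: [1.1, -0.9, 0.6]
grip_width: 0.0685
finger_force: 0.0
```

Run:
```python
from h import *
g=grab('scene'); t=grab('top')
cv2.imwrite('pics/m12.png',np.hstack([cv2.resize(g['img'][100:320,110:400,::-1],None,fx=1.6,fy=1.6)[:340],cv2.resize(t['img'][185:285,390:490,::-1],(336,340))[:340]]))
M=masks(t['img']);print(hullfit(t,M['lid'],439,236,.132,30))
print(monitor.observe()['force'],proj(t,[.472,-.302,.132]))
```

```text
(array([ 0.469 , -0.3043]), np.float64(0.0287), np.float64(0.0006))
[ 0.00912249  0.3751898  -0.01313522] [448.45577794 234.04908679]
```

View pics/m12.png

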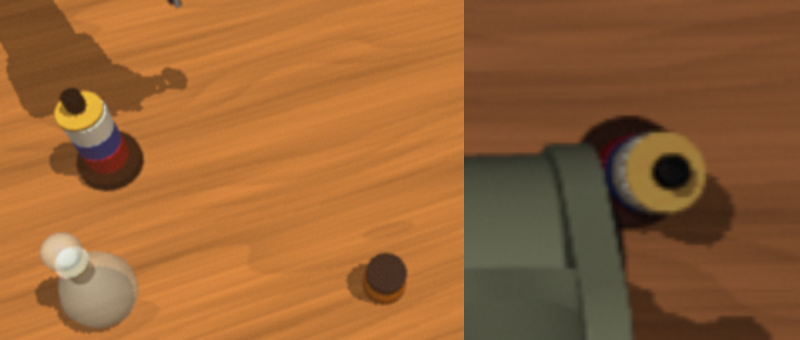

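The complete tower stands straight, with the lid level and centred on top (scene crop (80,110), top crop (665,172)). The right decanter and the jar are undisturbed, and the robot is clear. I'll hand it in.

```bash
python3 -c "
from workcell import bot
print(bot.job_done())"
```

```text
the job is handed in; nothing more can be done
None
```

The tower is back together on its base (red, blue, white, then the brass lid), each piece set down gently and fully seated, and the job was handed in at about 38 s with the robot clear; the first try at the red bowl closed above its rim without touching it, because the fingers end about 38 mm higher than described.

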